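# Fold out the drying hook and hang the slide rack in its saddle

## Task

Swing the steel hook that lies folded along the white end cheek of the low glass-topped shelf all the way out until it meets its stop, without straining it. Then hang the white slide-staining rack on it by its crook handle, bedded down in the notch of the grey saddle that is clamped somewhere along the hook's bar; keep the rack upright and let it touch the hook only lightly, because the slides in it are glass. Leave the other things on the bench alone.

Things in the scene. Friction and masses are not known exactly. Their poses are not given: they have to be found in the camera images.
- hook (a joint): the folding hook's stiff vertical hinge: 0 = folded flat along the cheek, 1.571 = square to it, on a rubber stop; starts at 0 to 0.2, opens anticlockwise seen from above. About 3 N at the post turns it and it stays where left. Fully out means above 1.50. The rubber yields to 1.631 at about 25 N pull on the post: more strains it
- hook_pivot (a point): on the hinge axis, level with the bar's flat top (140 mm above the bench). x outward along the bar to the post, z up; turns with the hook. With the hook out, +y points away from the robot. The springy steel bar yields 1 mm down per 5 N and is 8 mm thick (y) and 12 mm high, top at z = 0. The cheek's face is 22 mm from the axis, its top edge 15 mm above the bar's top
- hook_tip (a point): centre of the top of the upright round steel post at the bar's outer end: 12 mm diameter, 46 mm above the bar's top, 145 mm from the hinge axis; axes as hook_pivot. With the hook folded 16 mm stay free between post and cheek; the post can be pinched from above near its top
- bar_middle (a point): point on the bar's top, 72.5 mm from the hinge. The grey SADDLE on the bar is 44 mm long, 10 mm wide, with a square notch 18 mm long in its middle: notch floor 5 mm, the shoulders either side (13 mm long) 11 mm above the bar's top. It is clamped, its middle 36 to 76 mm from the hinge axis; where is not reported: see it, or feel for its blunt outer end (a step up from the bare bar)
- cheek: the shelf's white end cheek, 240 x 20 mm, 155 mm high, origin under its centre; the hook is on its -y face, hinge at x = 70 mm, folded post towards its -x end. In front of it (-y), under the hook, lies a steel drip tray 12 mm high; behind it a glass shelf with bottles up to 225 mm high, at least 100 mm behind the cheek. Fixed
- rack: white slide-staining rack of about 220 g with glass slides, standing on the bench; origin at the centre of its underside, z up. Basket 86 (x) by 40 (y) by 38 mm high; a steel crook handle rises from it. Hang it with its +x along hook +y. Rack and hook may press on each other with less than 20 N
- rack_bridge (a point): middle of the underside of the crook's bridge, 92 mm above the rack's underside, axes of the rack; it rests on the notch floor. Bridge 8 mm high, 14 mm long in y. The bar goes between the upright (inner face x = -7 mm) and the lip (inner face x = +7 mm, 12 mm deep), entering sideways from +x below the lip: 42 mm are free between lip and basket top
- rack_tab (a point): centre of the top of the black grip tab standing on the bridge: 10 mm thick in y, 22 mm wide in x, 36 mm high, its top 136 mm above the rack's underside; axes of the rack
- petri_dish: glass petri dish, 86 mm wide, 15 mm high, origin under its centre; leave alone
- reagent_bottle: amber bottle, 60 mm wide, 150 mm high, origin under its centre; leave alone
- beaker: glass beaker, 70 mm wide, 90 mm high, origin under its centre; leave alone
- slide_box: closed wooden slide box 100 x 190 x 35 mm, origin under its centre; leave alone
- stain_jar: glass jar, 56 mm wide, 70 mm high, origin under its centre; leave alone
- screwdriver: small screwdriver lying on the bench; leave alone
- staining_dish: open glass dish 100 x 90 x 60 mm, origin under its centre; leave alone
Mind the look-alikes: they are no part of the job. What is shaped like the rack but blue is not meant.

How it is judged:
By the outcome, as a careful person would: the job done as asked, in the order asked, and still so for the second after the job is handed in, with the robot touching nothing.
It also fails if it takes over 72 s, if anything falls off the work surface, if the arm or the gripper's body presses on something with over 40 N, if the wrist force passes 120 N, or if a joint passes its speed limit or range.

## Robot

A 6-joint arm with a two-finger parallel gripper is mounted at the origin on the work surface. World frame = base frame: x ahead of the robot, y to its left, z up, the work surface at z = 0. Lengths are in mm, angles in rad, forces in N, time in s.
With the tool pointing down it reaches from about 350 to 775 mm from the base axis. Payload 7.3 kg.
Tool frame: the origin (TCP) lies between the finger pads; the fingertips stand bot.tip_extent ahead of it and the grasp point (between the pads) lies 6 mm ahead of it (bot.tip_extent is the distance from the TCP to the fingertips, in mm); x points along the fingers, y is the direction in which the jaws open and shut, and the axes are right-handed (so a half turn about x gives the same grasp; the last joint's range is limited). The gripper opens to 92 mm and grips with 3 to 60 N. Pads are 19 mm wide; open, the fingers measure 130 mm over their backs; the gripper's body (75 mm by 190 mm) begins 47 mm behind the grasp point.
Start: joints at [-1.339, 0.342, 1.524, -0, 1.275, -0.146], TCP at [193.684, -487.989, 212.241] pointing down, gripper open.
Joint ranges: [-2.53, 2.53], [-0.77, 2.02], [0.04, 2.7], [-1, 4.14], [0.28, 2.66], [-3.11, 3.11]. Speed limits (rad/s): [2.57, 2.57, 3.14, 3.14, 3.14, 3.14].

## Interface

Orientations are given as [roll, pitch, yaw] about the fixed x, y, z axes, in that order (R = Rz(yaw) Ry(pitch) Rx(roll)).
In Python, from plant import bot, capture, workorder gives the robot as it stands. The module is installed in compiled form; this text tells all that it offers.
- The arm moves only by the shell command python3 -m crank 'ROWS'. ROWS is JSON, a list of rows, each an object with "linear": the shift along the tool's x, y, z in cm, a list of three; "delta_rot": the turn, a rotation vector about the tool's x, y, z in degrees, a list of three; "fingers": the opening, from 0 (shut) to 1 (fully open). In form: [{"linear": [x, y, z], "delta_rot": [wx, wy, wz], "fingers": fingers}, ...]. A call has exactly 5 rows; each row shifts and turns the commanded pose from where the row before left it, along the tool's axes as they then stand; what a row does not reach is not made up. A row lasts 1/10 s, in which the tool goes at most 50 mm and 8.59 degrees, less where a joint would pass 70% of its speed; a pose out of reach is approached as far as the arm can. A call with a gripper value outside its range is refused whole. The fingers move at their own pace and stop on an object; the grip force is fixed at half the most. Time passes only in rows, so rows that do not move let the fingers close, or fill a call up. It gives the time, the measured TCP pose, the force and the opening at its end, in the units of the state.
- bot.get_obs(): the state, without advancing time (a new reading comes with each control period).
- capture(name): name is "scene" or "top"; returns a dict with "image" (400x640x3 uint8, blue, green, red), "mtx" (3x3 intrinsics, pixels), "pose" (4x4, takes a point from camera to world coordinates). Camera axes: x right, y down, z forward; pixel columns grow to the right and rows downward; lengths in mm; the calibration is good to about 2 mm. A picture is of the moment at which its call begins. There is no depth.
- workorder.close_job(): hands the job in, once; it reports no verdict.
The state is a dict: "time": time; "joint_positions": joint angles; "dq": joint speeds; "tau": joint torques, N m; "tool_pos": TCP position; "tcp_rot": TCP orientation; "contact_force": force on the tool from outside, world axes, zero at the start; "moment": the same for the moment, N m; "grip_width": finger opening in mm.
Only numpy, scipy, OpenCV 4.12 (cv2) and the standard library are available. Lean on these libraries where they do the work, as an engineer would, in place of code of your own. Each camera call takes 0.05 s, during which the arm holds its last target. There are 200 camera calls.

## Working session

There is one attempt and no reset: what is moved stays moved. The work goes in short steps, Python scripts to look and compute and a shell command to move; the robot and the scene stay as the last step left them, time stands still between calls to the robot, and variables do not carry over. Pictures are saved under pics/ and viewed, on a budget of 10 in all, crops included, one or two more only if the job needs it, and the job is handed in when it is done.

```bash
mkdir -p pics; python3 - <<'E'
from plant import bot, capture
import cv2
for n in("scene","top"):
    c=capture(n); cv2.imwrite(f"pics/{n}0.png",c["image"]); print(n,c["mtx"].round(1).tolist(),c["pose"].round(3).tolist())
o=bot.get_obs(); print(bot.tip_extent,o["tool_pos"],o["tcp_rot"],o["grip_width"],o["time"],o["contact_force"])
E
```

```text
scene [[394.0, 0.0, 321.9], [0.0, 394.0, 201.5], [0.0, 0.0, 1.0]] [[0.201, 0.787, -0.584, 1137.267], [0.98, -0.161, 0.119, -277.655], [-0.0, -0.596, -0.803, 997.404], [0.0, 0.0, 0.0, 1.0]]
top [[464.9, 0.0, 327.0], [0.0, 464.9, 201.7], [0.0, 0.0, 1.0]] [[0.021, -0.989, 0.147, 311.696], [-1.0, -0.018, 0.018, -148.483], [-0.015, -0.147, -0.989, 1531.597], [0.0, 0.0, 0.0, 1.0]]
25.0 [ 193.60008325 -487.58810219  211.61207599] [-1.70764479  1.56940215  1.81179225] 91.48554676954379 0.1 [-0.84825721 -0.18442247  0.04718154]
```

View pics/scene0.png

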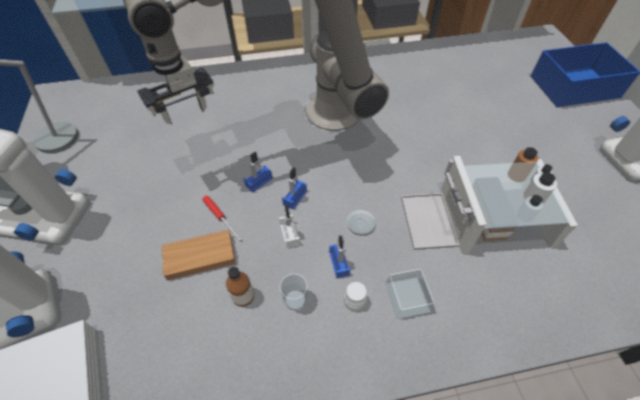

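View pics/top0.png

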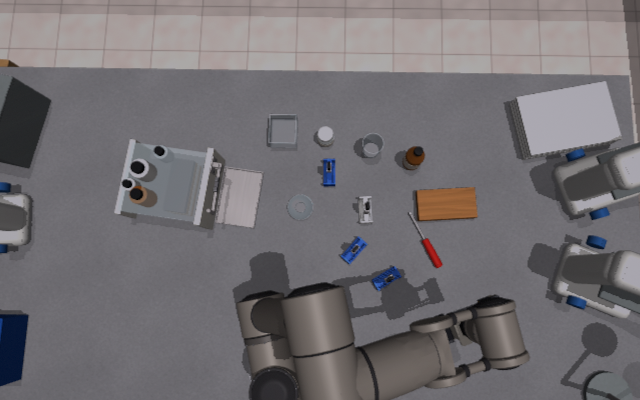

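The overview shows the white rack at top (365,209) and scene (289,228). The shelf cheek is at top (212,188), with the hook on its tray side. Next I'll enlarge both areas.

```bash
cat > h.py <<'E'
import numpy as np, cv2
from plant import bot, capture
def ray(c,u,v):
    d=c["pose"][:3,:3]@np.linalg.inv(c["mtx"])@[u,v,1]; return c["pose"][:3,3],d
def onz(c,u,v,z):
    o,d=ray(c,u,v); return o+d*(z-o[2])/d[2]
def proj(c,p):
    q=c["mtx"]@(c["pose"][:3,:3].T@(np.array(p,float)-c["pose"][:3,3])); return q[:2]/q[2]
def tri(c1,p1,c2,p2):
    o1,d1=ray(c1,*p1);o2,d2=ray(c2,*p2);d1/=np.linalg.norm(d1);d2/=np.linalg.norm(d2)
    s=np.linalg.lstsq(np.c_[d1,-d2],o2-o1,rcond=None)[0]
    a=o1+s[0]*d1;b=o2+s[1]*d2; return (a+b)/2,np.linalg.norm(a-b)
def crop(im,x0,y0,w,h,W,H): return cv2.resize(im[y0:y0+h,x0:x0+w],(W,H),interpolation=cv2.INTER_CUBIC)
E
python3 - <<'E'
from h import *
s=capture("scene");t=capture("top");S=s["image"];T=t["image"]
r1=np.hstack([crop(T,190,140,50,50*3//4+0,400,300) if 0 else crop(T,180,140,64,96,400,600)[0:600],crop(S,430,150,64,48,400,300).repeat(1,0) if 0 else np.vstack([crop(S,430,148,80,60,400,300),np.hstack([crop(T,350,190,32,48,200,300),crop(S,270,200,32,48,200,300)])])])
cv2.imwrite("pics/c1.png",r1)
E
```

```text
(no output)
```

View pics/c1.png

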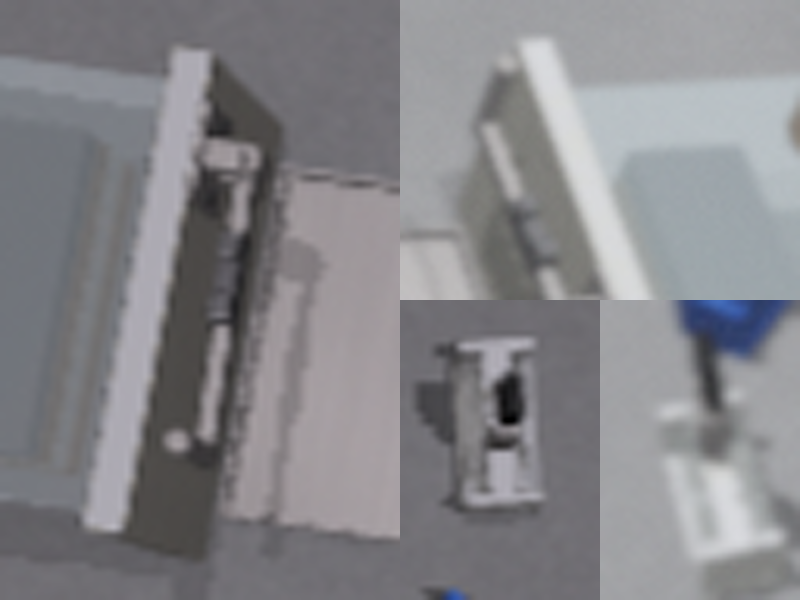

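The crop shows the post top at top-crop (177,440), the saddle centred near (228,282), and the hinge near (232,155). The rack tab is at (510,395). I'll convert these to world coordinates.

```bash
python3 - <<'E'
from h import *
s=capture("scene");t=capture("top")
f=lambda x,y:(180+x/6.25-.5+.08,140+y/6.25-.42)
g=lambda x,y:(430+(x-400)/5-.4,148+y/5-.4)
r=lambda x,y:(350+(x-400)/6.25-.42,190+(y-300)/6.25-.42)
q=lambda x,y:(270+(x-600)/6.25-.42,200+(y-300)/6.25-.42)
c=[onz(t,*f(*p),155) for p in[(172,48),(212,50),(85,530),(122,530)]]
for p in c: print("cheek",p.round(1))
cs=[onz(s,*g(*p),155) for p in[(517,40),(553,38)]]
for p in cs: print("cheek scene near",p.round(1))
print("post top",onz(t,*f(177,440),186), tri(t,f(177,440),s,g(507,62)))
print("sad",[onz(t,*f(*p),151).round(1) for p in[(230,238),(224,325)]], onz(s,*g(535,230),151).round(1))
for n,p in dict(a=(455,345),b=(535,340),c=(545,497),d=(460,505)).items(): print("rack",n,onz(t,*r(*p),38).round(1))
print("tab",onz(t,*r(511,392),136).round(1), tri(t,r(511,392),s,q(707,335)))
cv2.imwrite("pics/c2.png",np.hstack([crop(t["image"],352,192,27,36,396,528),crop(s["image"],276,200,27,48,304,528)]))
E
```

```text
cheek [677.3 246.2 155. ]
cheek [676.6 226.5 155. ]
cheek [439.9 274.1 155. ]
cheek [440.3 256.3 155. ]
cheek scene near [438.  255.4 155. ]
cheek scene near [440.7 276.6 155. ]
post top [480.1658597  223.91139267 186.        ] (array([479.79206331, 223.01404642, 187.81174002]), np.float64(0.8083986113730931))
sad [array([583.9, 213.5, 151. ]), array([541., 214., 151.])] [568.9 211.9 151. ]
rack a [ 551.  -223.5   38. ]
rack b [ 554.4 -265.    38. ]
rack c [ 472.5 -270.7   38. ]
rack d [ 467.5 -227.    38. ]
tab [ 512.8 -246.   136. ] (array([ 511.26625953, -245.48049832,  146.25848916]), np.float64(0.4855787425157786))
```

View pics/c2.png

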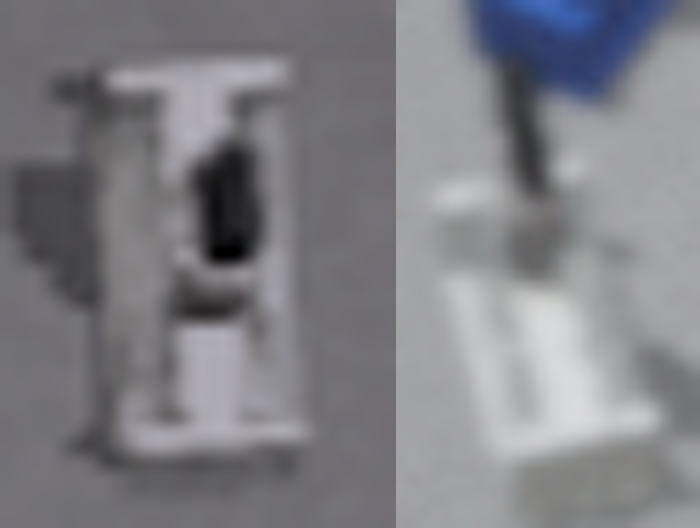

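The tab, bridge and a grey lower part are visible in both views. I'll project both lip-direction hypotheses onto the images to see which fits.

```bash
python3 - <<'E'
from h import *
s=capture("scene");t=capture("top")
yaw=.055;o=np.array([511.5,-246.7,0])
for sg,nm in((0,"lip +X"),(np.pi,"lip -X")):
    a=yaw+sg;R=np.array([[np.cos(a),-np.sin(a),0],[np.sin(a),np.cos(a),0],[0,0,1]])
    for n,p in dict(tabtop=(0,0,136),bridge_end_lip=(13,0,100),bridge_end_up=(-13,0,100),up_foot=(-10,0,38),up_mid=(-10,0,65),lip_bot=(10,0,80),rim_px=(43,0,38),rim_mx=(-43,0,38)).items():
        w=o+R@p; pt=(proj(t,w)+.5-[352,192])*14.67; ps=(proj(s,w)+.5-[276,200])*[11.26,11]+[396,0]
        print(nm,n,pt.round(0),ps.round(0))
T=t["image"];S=s["image"]
print("top col gray", [T[r,365:369].mean(0).round(0).astype(int).tolist() for r in range(196,224)])
E
```

```text
lip +X tabtop [236. 194.] [521.  89.]
lip +X bridge_end_lip [221. 157.] [543. 214.]
lip +X bridge_end_up [227. 279.] [521. 131.]
lip +X up_foot [206. 301.] [541. 275.]
lip +X up_mid [215. 286.] [534. 218.]
lip +X lip_bot [215. 184.] [546. 248.]
lip +X rim_px [195.  64.] [584. 442.]
lip +X rim_mx [213. 450.] [515. 176.]
lip -X tabtop [236. 194.] [521.  89.]
lip -X bridge_end_lip [227. 279.] [521. 131.]
lip -X bridge_end_up [221. 157.] [543. 214.]
lip -X up_foot [202. 211.] [557. 337.]
lip -X up_mid [210. 194.] [550. 281.]
lip -X lip_bot [219. 277.] [529. 186.]
lip -X rim_px [213. 450.] [515. 176.]
lip -X rim_mx [195.  64.] [584. 442.]
top col gray [[163, 155, 158], [177, 169, 172], [154, 147, 150], [146, 140, 142], [154, 147, 150], [132, 126, 128], [87, 82, 83], [49, 46, 47], [37, 35, 36], [43, 40, 42], [46, 44, 45], [48, 46, 46], [39, 37, 38], [46, 44, 45], [128, 124, 128], [108, 105, 108], [66, 65, 67], [68, 66, 69], [158, 151, 154], [174, 166, 168], [175, 167, 169], [175, 166, 168], [176, 167, 170], [174, 166, 168], [170, 161, 164], [177, 168, 171], [138, 133, 135], [91, 88, 90]]
```

Lip towards world +x fits: the predicted upright foot at (206,301)/(541,275) matches the dark part seen. So the rack is at about (511,-247) with yaw 0.055. The hinge is at about (624,211), the post at (480,224), and the cheek yaw is -0.121. Next I'll plan the moves.

```bash
cat >> h.py <<'E'
from scipy.spatial.transform import Rotation as Ro
def go(pos,jaw,cur=None):
    """print shift (tool axes, cm) and yaw step to TCP pos with jaw axis at world angle jaw (mod pi), tool down"""
    o=bot.get_obs(); p=np.array(o["tool_pos"]) ; R=Ro.from_euler("xyz",o["tcp_rot"]).as_matrix()
    if cur is not None: p,R=cur
    a=jaw; y=R[:,1]; cand=[jaw,jaw+np.pi]
    best=None
    for a in cand:
        Y=np.array([np.cos(a),np.sin(a),0]);X=np.array([0,0,-1.]);T=np.c_[X,Y,np.cross(X,Y)]
        rv=np.degrees(Ro.from_matrix(R.T@T).as_rotvec())
        if best is None or np.linalg.norm(rv)<np.linalg.norm(best[0]): best=(rv,T)
    sh=R.T@(np.array(pos)-p)/10
    print("shift cm",sh.round(2),"rotvec deg",best[0].round(2)); return np.array(pos,float),best[1]
def st():
    o=bot.get_obs(); R=Ro.from_euler("xyz",o["tcp_rot"]).as_matrix()
    print("t%.2f"%o["time"],"tcp",np.round(o["tool_pos"],1),"x",R[:,0].round(3),"y",R[:,1].round(3),"F",np.round(o["contact_force"],1),"w %.1f"%o["grip_width"],"q",np.round(o["joint_positions"],2))
E
python3 - <<'E'
from h import *
st()
c=go([450,-300,262],-np.pi/2-.09)
# in aligned frame
c=go([480,224,262],-np.pi/2-.09,c)
E
```

```text
t0.40 tcp [ 193.7 -487.9  212.1] x [-0.  0. -1.] y [ 0.369 -0.929 -0.   ] F [0.3 0.1 0.3] w 91.8 q [-1.34  0.34  1.52  0.    1.28 -0.15]
shift cm [ -4.99  -8.01 -30.76] rotvec deg [2.68e+01 0.00e+00 1.00e-02]
shift cm [  0.   -52.46   1.72] rotvec deg [0. 0. 0.]
```

```bash
python3 -m crank '[{"linear":[-1,-1.1,-4.2],"delta_rot":[0,0,0],"fingers":1},{"linear":[-1,-1.1,-4.2],"delta_rot":[0,0,0],"fingers":1},{"linear":[-1,-1.1,-4.2],"delta_rot":[0,0,0],"fingers":1},{"linear":[-1,-1.1,-4.2],"delta_rot":[0,0,0],"fingers":1},{"linear":[-1,-1.1,-4.2],"delta_rot":[0,0,0],"fingers":1}]'
python3 -m crank '[{"linear":[0,-1.2,-4.8],"delta_rot":[0,0,0],"fingers":1},{"linear":[0,-1.2,-4.8],"delta_rot":[6.7,0,0],"fingers":1},{"linear":[0,0,0],"delta_rot":[6.7,0,0],"fingers":1},{"linear":[0,0,0],"delta_rot":[6.7,0,0],"fingers":1},{"linear":[0,0,0],"delta_rot":[6.7,0,0],"fingers":1}]'
python3 - <<'E'
from h import *
st();go([480,224,262],-np.pi/2-.09)
E
```

```text
time: 0.9
tool_pos: [369.8, -358.2, 262.8]
tcp_rot: [1.778, 1.57, -0.986]
contact_force: [0.5, -0.4, -0.3]
grip_width: 92.2
time: 1.4
tool_pos: [449.4, -301.1, 262.1]
tcp_rot: [0.016, 1.571, 3.064]
contact_force: [0.5, -0.1, -0.6]
grip_width: 91.9
t1.40 tcp [ 449.4 -301.1  262.1] x [-0.  0. -1.] y [-0.093 -0.996  0.   ] F [ 0.5 -0.1 -0.6] w 91.9 q [-0.73  0.34  1.39 -0.    1.41  0.93]
shift cm [ 1.000e-02 -5.256e+01  1.850e+00] rotvec deg [-0.19  0.01 -0.  ]
```

```bash
python3 -m crank '[{"linear":[0,-4.8,0.17],"delta_rot":[0,0,0],"fingers":1},{"linear":[0,-4.8,0.17],"delta_rot":[0,0,0],"fingers":1},{"linear":[0,-4.8,0.17],"delta_rot":[0,0,0],"fingers":1},{"linear":[0,-4.8,0.17],"delta_rot":[0,0,0],"fingers":1},{"linear":[0,-4.8,0.17],"delta_rot":[0,0,0],"fingers":1}]'
python3 -m crank '[{"linear":[0,-4.8,0.17],"delta_rot":[0,0,0],"fingers":1},{"linear":[0,-4.8,0.17],"delta_rot":[0,0,0],"fingers":1},{"linear":[0,-4.8,0.17],"delta_rot":[0,0,0],"fingers":1},{"linear":[0,-4.8,0.17],"delta_rot":[0,0,0],"fingers":1},{"linear":[0,-4.8,0.17],"delta_rot":[0,0,0],"fingers":1}]'
python3 -m crank '[{"linear":[0,-4.5,0.15],"delta_rot":[0,0,0],"fingers":0.6},{"linear":[0,0,0],"delta_rot":[0,0,0],"fingers":0.6},{"linear":[0,0,0],"delta_rot":[0,0,0],"fingers":0.6},{"linear":[0,0,0],"delta_rot":[0,0,0],"fingers":0.6},{"linear":[0,0,0],"delta_rot":[0,0,0],"fingers":0.6}]'
python3 - <<'E'
from h import *
st();go([480,224,188],-np.pi/2-.09)
s=capture("scene");t=capture("top")
cv2.imwrite("pics/c3.png",np.hstack([crop(t["image"],170,140,80,96,500,600),crop(s["image"],425,120,60,120,300,600)]))
E
```

```text
time: 1.9
tool_pos: [461.8, -60.1, 262.3]
tcp_rot: [2.969, 1.57, -0.263]
contact_force: [0.1, 0.1, -0.1]
grip_width: 91.9
time: 2.4
tool_pos: [474.9, 179.9, 262.4]
tcp_rot: [3.03, 1.57, -0.202]
contact_force: [0.4, -0.3, 0.6]
grip_width: 91.7
time: 2.9
tool_pos: [477.9, 221.6, 262.3]
tcp_rot: [2.113, 1.57, -1.12]
contact_force: [0.7, 0.6, -0.8]
grip_width: 57.3
t2.90 tcp [477.9 221.6 262.3] x [ 0. -0. -1.] y [-0.092 -0.996  0.   ] F [ 0.7  0.6 -0.8] w 57.3 q [ 0.29  0.31  1.43 -0.    1.4   1.95]
shift cm [ 7.43 -0.26 -0.19] rotvec deg [-0.1  -0.01 -0.01]
```

View pics/c3.png

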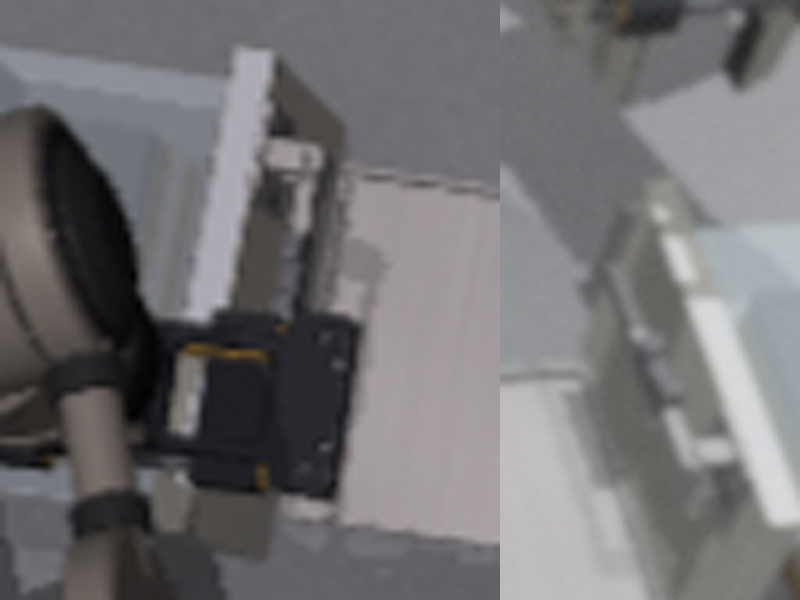

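The view is occluded, but the fingers are centred over the post area. I'll descend and pinch it.

```bash
python3 -m crank '[{"linear":[2.4,-0.25,-0.2],"delta_rot":[0,0,0],"fingers":0.6},{"linear":[2.5,0,0],"delta_rot":[0,0,0],"fingers":0.6},{"linear":[2.5,0,0],"delta_rot":[0,0,0],"fingers":0.6},{"linear":[0,0,0],"delta_rot":[0,0,0],"fingers":0.3},{"linear":[0,0,0],"delta_rot":[0,0,0],"fingers":0.2}]'
python3 -m crank '[{"linear":[0,0,0],"delta_rot":[0,0,0],"fingers":0},{"linear":[0,0,0],"delta_rot":[0,0,0],"fingers":0},{"linear":[0,0,0],"delta_rot":[0,0,0],"fingers":0},{"linear":[0,0,0],"delta_rot":[0,0,0],"fingers":0},{"linear":[0,0,0],"delta_rot":[0,0,0],"fingers":0}]'
python3 -c "
from h import *
st()"
```

```text
time: 3.5
tool_pos: [480.3, 224.7, 188.8]
tcp_rot: [2.24, 1.571, -0.993]
contact_force: [-0.2, 0.3, 0.7]
grip_width: 43.8
time: 4.0
tool_pos: [480.0, 225.2, 188.4]
tcp_rot: [-3.065, 1.57, -0.013]
contact_force: [0.3, 0.9, 0.0]
grip_width: 3.6
t4.00 tcp [480.  225.2 188.4] x [ 0. -0. -1.] y [-0.09  -0.996 -0.   ] F [0.3 0.9 0. ] w 3.6 q [ 0.29  0.37  1.55 -0.    1.22  1.95]
```

The jaws closed to 3.6 mm, so they missed the post. I'll look at it.

```bash
python3 - <<'E'
from h import *
s=capture("scene");t=capture("top")
st()
for p in ([480,225,163],[480,223.5,186]): print(proj(t,p).round(1),proj(s,p).round(1), ((proj(s,p)+.5-[430,110])*8.33).round(0))
cv2.imwrite("pics/c4.png",np.hstack([crop(s["image"],430,110,72,72,600,600)]))
E
```

```text
t4.10 tcp [479.9 225.2 188.3] x [ 0. -0. -1.] y [-0.09  -0.996  0.   ] F [ 0.   0.2 -0.4] w 0.7 q [ 0.29  0.37  1.55 -0.    1.22  1.95]
[209.6 211. ] [449.5 165.9] [167. 470.]
[208. 210.] [451.2 160.5] [181. 424.]
```

View pics/c4.png

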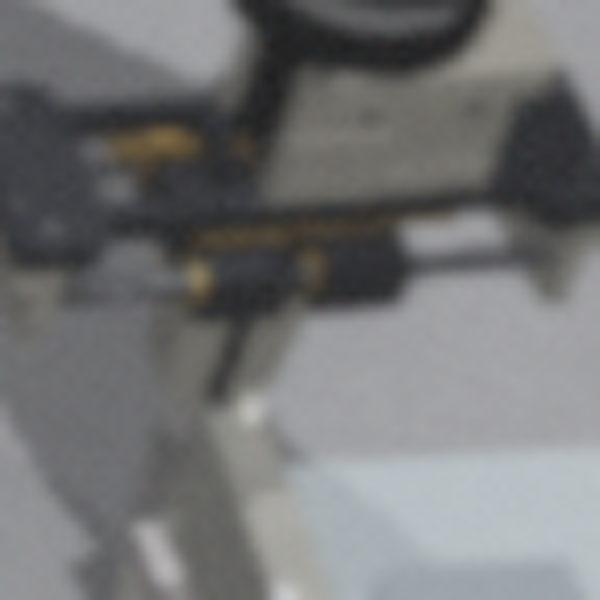

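```bash
python3 - <<'E'
from h import *
s=capture("scene");t=capture("top")
f=lambda x,y:(430+x/8.33-.5,110+y/8.33-.5)
for z in(163,175,190): print(z,[onz(s,*f(*p),z).round(0) for p in[(220,395),(175,410),(300,340)]])
for z in (163,175,190,210,235): print(z,((proj(s,[480,225,z])+.5-[430,110])*8.33).round(0))
im=np.hstack([crop(s["image"],440,135,30,45,400,600),crop(t["image"],190,190,30,45,400,600)])
cv2.imwrite("pics/c5.png",im)
E
```

```text
163 [array([451., 256., 163.]), array([455., 238., 163.]), array([432., 294., 163.])]
175 [array([461., 249., 175.]), array([464., 231., 175.]), array([442., 286., 175.])]
190 [array([473., 239., 190.]), array([477., 222., 190.]), array([455., 276., 190.])]
163 [167. 470.]
175 [176. 446.]
190 [188. 416.]
210 [204. 374.]
235 [225. 320.]
```

View pics/c5.png

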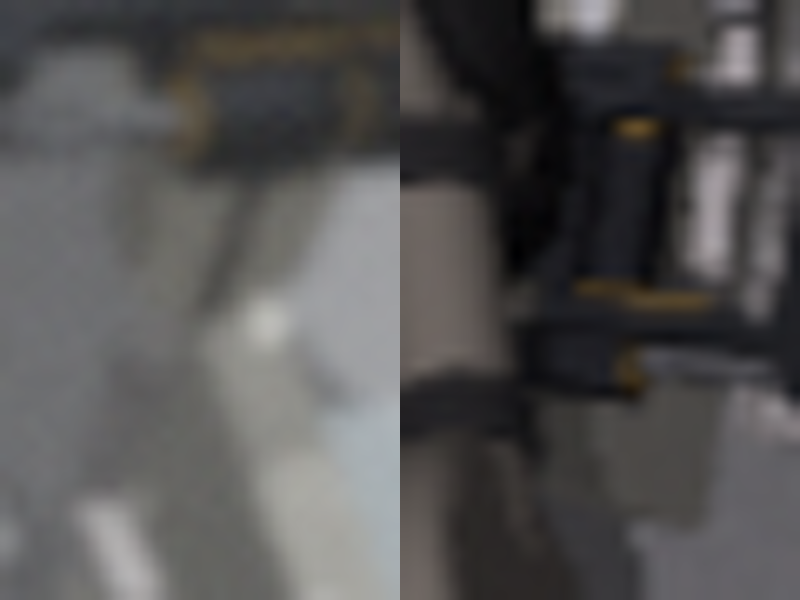

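```bash
python3 - <<'E'
from h import *
s=capture("scene");t=capture("top")
S0=cv2.imread("pics/scene0.png"); 
def mark(im,x0,y0,k,c,p,col):
    u=(proj(c,p)+.5-[x0,y0])*k; cv2.circle(im,tuple(int(v) for v in u),4,col,1)
a=crop(S0,130,50,100,75,400,300); 
y=np.array([.369,-.929,0]);z=np.array([-.929,-.369,0]);b=np.array([193.7,-488,0])
for d in(-46,46,0): mark(a,130,50,4,s,b+y*d+[0,0,187],(0,0,255))
b2=crop(s["image"],430,100,80,60*1,400,300)
for zz in(163,190,230): mark(b2,430,100,5,s,[480,225,zz],(0,0,255)); mark(b2,430,100,5,s,[489.5,225,zz],(0,255,0))
T=crop(t["image"],180,170,60,45,400,300); mark(T,180,170,6.67,t,[480,225,163],(0,0,255)); mark(T,180,170,6.67,t,[480,225,228],(0,0,255))
c=crop(t["image"],180,170,60,45,400,300)
cv2.imwrite("pics/c6.png",np.vstack([np.hstack([a,b2]),np.hstack([T,c])]))
E
```

```text
(no output)
```

View pics/c6.png

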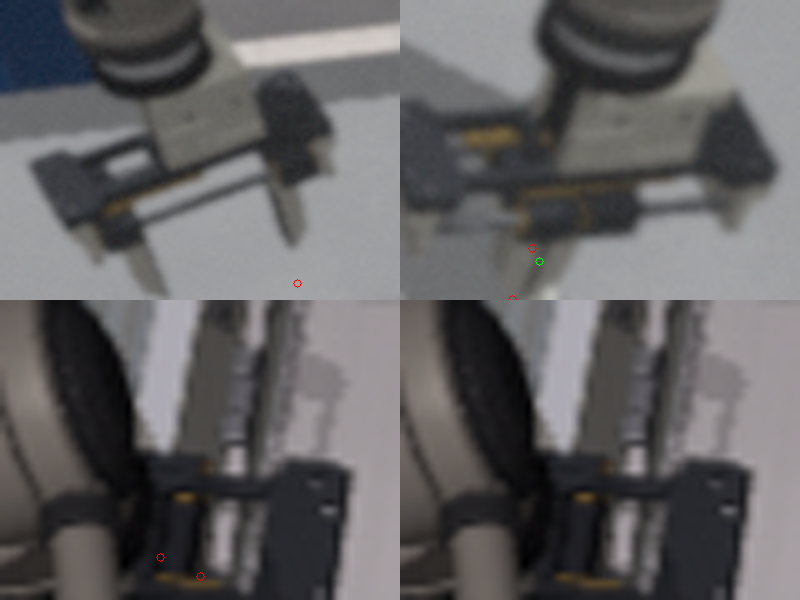

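```bash
python3 - <<'E'
from h import *
s=capture("scene");t=capture("top")
print("base",proj(s,[0,0,0]),proj(t,[0,0,0]))
S0=cv2.imread("pics/scene0.png");T0=cv2.imread("pics/top0.png")
def mark(im,x0,y0,k,c,p,col):
    u=(proj(c,p)+.5-[x0,y0])*k; cv2.circle(im,tuple(int(v) for v in u),4,col,1)
y=np.array([.369,-.929,0]);b=np.array([193.7,-488,0])
a=crop(S0,130,50,100,75,400,300);T=crop(T0,400,270,140,105,400,300)
B=crop(S0,290,60,100,75,400,300);mark(B,290,60,4,s,[0,0,0],(0,0,255))
C=crop(T0,220,320,107,80,400,300);mark(C,220,320,3.74,t,[0,0,0],(0,0,255))
for d in(-46,46):
  for z,col in((187,(0,0,255)),(253,(0,255,0))):
    mark(a,130,50,4,s,b+y*d+[0,0,z],col); mark(T,400,270,2.857,t,b+y*d+[0,0,z],col)
cv2.imwrite("pics/c7.png",np.vstack([np.hstack([a,T]),np.hstack([B,C])]))
E
```

```text
base [333.50874042 110.84917424] [285.23517935 369.2828521 ]
```

View pics/c7.png

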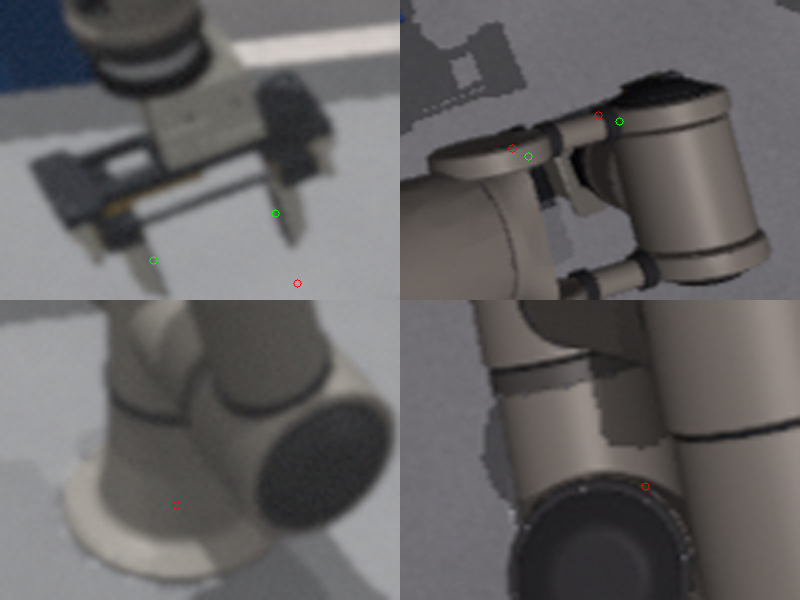

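Base projections agree with the camera calibration, but the fingertips look about 35 mm higher than tip_extent implies. That would explain missing the post. I'll check by touch, lowering the closed fingers gently onto the post top.

```bash
python3 -m crank '[{"linear":[0.2,0,0],"delta_rot":[0,0,0],"fingers":0},{"linear":[0.2,0,0],"delta_rot":[0,0,0],"fingers":0},{"linear":[0.2,0,0],"delta_rot":[0,0,0],"fingers":0},{"linear":[0.2,0,0],"delta_rot":[0,0,0],"fingers":0},{"linear":[0,0,0],"delta_rot":[0,0,0],"fingers":0}]'; python3 -m crank '[{"linear":[0.2,0,0],"delta_rot":[0,0,0],"fingers":0},{"linear":[0.2,0,0],"delta_rot":[0,0,0],"fingers":0},{"linear":[0,0,0],"delta_rot":[0,0,0],"fingers":0},{"linear":[0,0,0],"delta_rot":[0,0,0],"fingers":0},{"linear":[0,0,0],"delta_rot":[0,0,0],"fingers":0}]'
```

```text
time: 4.9
tool_pos: [479.7, 225.1, 179.8]
tcp_rot: [0.546, 1.57, -2.686]
contact_force: [0.1, -0.6, -0.0]
grip_width: 0.8
time: 5.4
tool_pos: [480.0, 225.2, 176.2]
tcp_rot: [2.846, 1.571, -0.386]
contact_force: [0.4, -0.4, 0.2]
grip_width: 0.7
```

```bash
python3 -m crank '[{"linear":[0.2,0,0],"delta_rot":[0,0,0],"fingers":0},{"linear":[0.2,0,0],"delta_rot":[0,0,0],"fingers":0},{"linear":[0.15,0,0],"delta_rot":[0,0,0],"fingers":0},{"linear":[0,0,0],"delta_rot":[0,0,0],"fingers":0},{"linear":[0,0,0],"delta_rot":[0,0,0],"fingers":0}]';python3 -m crank '[{"linear":[0.1,0,0],"delta_rot":[0,0,0],"fingers":0},{"linear":[0.1,0,0],"delta_rot":[0,0,0],"fingers":0},{"linear":[0,0,0],"delta_rot":[0,0,0],"fingers":0},{"linear":[0,0,0],"delta_rot":[0,0,0],"fingers":0},{"linear":[0,0,0],"delta_rot":[0,0,0],"fingers":0}]'
```

```text
time: 5.9
tool_pos: [479.9, 225.2, 170.7]
tcp_rot: [0.785, 1.571, -2.446]
contact_force: [-0.1, -0.4, 0.9]
grip_width: 0.3
time: 6.4
tool_pos: [479.8, 225.2, 168.8]
tcp_rot: [0.384, 1.571, -2.847]
contact_force: [-1.8, -0.3, 3.0]
grip_width: 0.2
```

Contact came at TCP z≈169 (3 N up), so the fingertips are really about 17 mm above the reported TCP, which agrees with the picture. I'll open the jaws and go down to TCP z≈147 to pinch.

```bash
python3 -m crank '[{"linear":[-0.6,0,0],"delta_rot":[0,0,0],"fingers":0.5},{"linear":[0,0,0],"delta_rot":[0,0,0],"fingers":0.5},{"linear":[0,0,0],"delta_rot":[0,0,0],"fingers":0.5},{"linear":[0,0,0],"delta_rot":[0,0,0],"fingers":0.5},{"linear":[0,0,0],"delta_rot":[0,0,0],"fingers":0.5}]';python3 -m crank '[{"linear":[0.5,0,0],"delta_rot":[0,0,0],"fingers":0.5},{"linear":[0.5,0,0],"delta_rot":[0,0,0],"fingers":0.5},{"linear":[0.5,0,0],"delta_rot":[0,0,0],"fingers":0.5},{"linear":[0,0,0],"delta_rot":[0,0,0],"fingers":0.5},{"linear":[0,0,0],"delta_rot":[0,0,0],"fingers":0.5}]'
```

```text
time: 6.9
tool_pos: [479.9, 225.1, 174.5]
tcp_rot: [0.902, 1.571, -2.33]
contact_force: [-0.0, -0.3, 0.0]
grip_width: 35.9
time: 7.4
tool_pos: [479.8, 225.1, 159.4]
tcp_rot: [0.539, 1.57, -2.692]
contact_force: [-0.1, -0.4, 0.7]
grip_width: 45.9
```

```bash
python3 -m crank '[{"linear":[0.4,0,0],"delta_rot":[0,0,0],"fingers":0.5},{"linear":[0.4,0,0],"delta_rot":[0,0,0],"fingers":0.5},{"linear":[0.4,0,0],"delta_rot":[0,0,0],"fingers":0.3},{"linear":[0,0,0],"delta_rot":[0,0,0],"fingers":0.25},{"linear":[0,0,0],"delta_rot":[0,0,0],"fingers":0.2}]';python3 -m crank '[{"linear":[0,0,0],"delta_rot":[0,0,0],"fingers":0},{"linear":[0,0,0],"delta_rot":[0,0,0],"fingers":0},{"linear":[0,0,0],"delta_rot":[0,0,0],"fingers":0},{"linear":[0,0,0],"delta_rot":[0,0,0],"fingers":0},{"linear":[0,0,0],"delta_rot":[0,0,0],"fingers":0}]'
```

```text
time: 7.9
tool_pos: [479.9, 225.2, 147.6]
tcp_rot: [0.769, 1.571, -2.463]
contact_force: [0.6, 0.4, 0.7]
grip_width: 26.1
time: 8.4
tool_pos: [479.9, 224.9, 147.7]
tcp_rot: [1.72, 1.57, -1.512]
contact_force: [0.6, -3.4, -0.1]
grip_width: 11.1
```

The pinch holds at 11.1 mm. I'll swing along the arc in 7.5° steps, with tool +y tangential and tool +z outward.

```bash
python3 -m crank '[{"linear":[0,0.95,-0.03],"delta_rot":[-3.75,0,0],"fingers":0},{"linear":[0,1.89,-0.12],"delta_rot":[-7.5,0,0],"fingers":0},{"linear":[0,1.89,-0.12],"delta_rot":[-7.5,0,0],"fingers":0},{"linear":[0,0,0],"delta_rot":[0,0,0],"fingers":0},{"linear":[0,0,0],"delta_rot":[0,0,0],"fingers":0}]'; python3 -c "
from h import *
st()"
```

```text
time: 8.9
tool_pos: [482.9, 178.1, 147.7]
tcp_rot: [0.086, 1.57, -2.823]
contact_force: [-2.4, -1.5, 0.8]
grip_width: 11.2
t8.90 tcp [482.9 178.1 147.7] x [-0.001 -0.    -1.   ] y [ 0.231 -0.973  0.   ] F [-2.4 -1.5  0.8] w 11.2 q [ 0.2   0.39  1.65 -0.    1.11  1.54]
```

```bash
python3 -m crank '[{"linear":[0,1.89,-0.12],"delta_rot":[-7.5,0,0],"fingers":0},{"linear":[0,1.89,-0.12],"delta_rot":[-7.5,0,0],"fingers":0},{"linear":[0,1.89,-0.12],"delta_rot":[-7.5,0,0],"fingers":0},{"linear":[0,1.89,-0.12],"delta_rot":[-7.5,0,0],"fingers":0},{"linear":[0,1.89,-0.12],"delta_rot":[-7.5,0,0],"fingers":0}]'; python3 -m crank '[{"linear":[0,1.89,-0.12],"delta_rot":[-7.5,0,0],"fingers":0},{"linear":[0,1.89,-0.12],"delta_rot":[-7.5,0,0],"fingers":0},{"linear":[0,1.89,-0.12],"delta_rot":[-7.5,0,0],"fingers":0},{"linear":[0,0,0],"delta_rot":[0,0,0],"fingers":0},{"linear":[0,0,0],"delta_rot":[0,0,0],"fingers":0}]';python3 -c "
from h import *
st()"
```

```text
time: 9.4
tool_pos: [531.5, 99.3, 147.3]
tcp_rot: [-0.726, 1.567, -2.973]
contact_force: [-4.5, 1.1, 0.7]
grip_width: 11.1
time: 9.9
tool_pos: [583.2, 72.2, 147.5]
tcp_rot: [0.365, 1.568, -1.498]
contact_force: [-0.8, -6.4, 1.1]
grip_width: 11.2
t9.90 tcp [583.2  72.2 147.5] x [ 0.    -0.003 -1.   ] y [ 0.958 -0.287  0.001] F [-0.8 -6.4  1.1] w 11.2 q [-0.01  0.51  1.44 -0.    1.19  0.29]
```

```bash
python3 -m crank '[{"linear":[0,1.2,0.05],"delta_rot":[-5,0,0],"fingers":0},{"linear":[0,0.5,0],"delta_rot":[-2,0,0],"fingers":0},{"linear":[0,0.3,0],"delta_rot":[-1,0,0],"fingers":0},{"linear":[0,0,0],"delta_rot":[0,0,0],"fingers":0},{"linear":[0,0,0],"delta_rot":[0,0,0],"fingers":0}]';python3 - <<'E'
from h import *
from scipy.optimize import least_squares
st()
p=np.array([[479.9,224.9],[482.9,178.1],[531.5,99.3],[583.2,72.2],bot.get_obs()["tool_pos"][:2]])
r=least_squares(lambda v:np.hypot(*(p-v).T)-145,[624,210]); print(r.x,r.fun)
E
```

```text
time: 10.4
tool_pos: [601.8, 68.0, 147.6]
tcp_rot: [-0.881, 1.57, -2.6]
contact_force: [-3.2, -2.7, -0.2]
grip_width: 11.4
t10.40 tcp [601.8  68.  147.6] x [-0. -0. -1.] y [ 0.989 -0.148 -0.   ] F [-3.2 -2.7 -0.2] w 11.4 q [-0.01  0.54  1.38 -0.    1.21  0.13]
[624.10846115 211.19051082] [-0.14134351  0.03382849  0.24397917 -0.11430612 -0.10059597]
```

```bash
python3 -m crank '[{"linear":[0,0.2,0],"delta_rot":[-0.8,0,0],"fingers":0},{"linear":[0,0.15,0],"delta_rot":[-0.7,0,0],"fingers":0},{"linear":[0,0,0],"delta_rot":[0,0,0],"fingers":0},{"linear":[0,0,0],"delta_rot":[0,0,0],"fingers":0},{"linear":[0,0,0],"delta_rot":[0,0,0],"fingers":0}]'; python3 -m crank '[{"linear":[0,0.15,0],"delta_rot":[-0.7,0,0],"fingers":0},{"linear":[0,0.05,0],"delta_rot":[0,0,0],"fingers":0},{"linear":[0,0,0],"delta_rot":[0,0,0],"fingers":0},{"linear":[0,0,0],"delta_rot":[0,0,0],"fingers":0},{"linear":[0,0,0],"delta_rot":[0,0,0],"fingers":0}]'
```

```text
time: 10.9
tool_pos: [605.6, 67.5, 147.7]
tcp_rot: [2.958, 1.57, 1.266]
contact_force: [-2.8, -0.3, 0.6]
grip_width: 11.3
time: 11.4
tool_pos: [607.5, 67.2, 147.6]
tcp_rot: [-2.04, 1.57, 2.564]
contact_force: [-4.0, 0.8, 1.5]
grip_width: 11.2
```

```bash
python3 -m crank '[{"linear":[0,0.15,0],"delta_rot":[-0.5,0,0],"fingers":0},{"linear":[0,0.1,0],"delta_rot":[0,0,0],"fingers":0},{"linear":[0,0,0],"delta_rot":[0,0,0],"fingers":0},{"linear":[0,0,0],"delta_rot":[0,0,0],"fingers":0},{"linear":[0,0,0],"delta_rot":[0,0,0],"fingers":0}]';python3 -c "
from h import *
st()"
```

```text
time: 11.9
tool_pos: [609.5, 66.9, 147.4]
tcp_rot: [-1.637, 1.569, 2.976]
contact_force: [-6.5, 1.8, 0.6]
grip_width: 10.8
t11.90 tcp [609.5  66.9 147.4] x [-0.002  0.    -1.   ] y [ 0.995 -0.099 -0.002] F [-6.5  1.8  0.6] w 10.8 q [-0.02  0.56  1.36  0.    1.23  0.08]
```

The stop is met: force climbs with travel from about x=607, peaking at 6.5 N. The fitted hinge is (624.1,211.2). I'll release, rise, and then feel for the saddle's outer end with closed fingers.

```bash
python3 -m crank '[{"linear":[0,-0.2,0],"delta_rot":[0,0,0],"fingers":0.3},{"linear":[0,0,0],"delta_rot":[-1,0,0],"fingers":0.3},{"linear":[0,0,0],"delta_rot":[0,0,0],"fingers":0.3},{"linear":[-3,0,0],"delta_rot":[0,0,0],"fingers":0.3},{"linear":[-4,0,0],"delta_rot":[0,0,0],"fingers":0.3}]';python3 -c "
from h import *
st(); go([610.2,97,215],-.1206)"
```

```text
time: 12.4
tool_pos: [607.6, 66.6, 216.6]
tcp_rot: [-1.421, 1.567, -3.074]
contact_force: [1.2, 0.1, 0.9]
grip_width: 27.6
t12.40 tcp [607.6  66.6 216.6] x [-0.004 -0.    -1.   ] y [ 0.997 -0.082 -0.004] F [1.2 0.1 0.9] w 27.6 q [-0.02  0.5   1.26 -0.    1.38  0.07]
shift cm [ 0.16  0.01 -3.05] rotvec deg [2.2  0.03 0.2 ]
```

```bash
python3 -m crank '[{"linear":[0,0,-3.05],"delta_rot":[2.2,0,0],"fingers":0},{"linear":[0,0,0],"delta_rot":[0,0,0],"fingers":0},{"linear":[0,0,0],"delta_rot":[0,0,0],"fingers":0},{"linear":[0,0,0],"delta_rot":[0,0,0],"fingers":0},{"linear":[4,0,0],"delta_rot":[0,0,0],"fingers":0}]';python3 -m crank '[{"linear":[3,0,0],"delta_rot":[0,0,0],"fingers":0},{"linear":[1.2,0,0],"delta_rot":[0,0,0],"fingers":0},{"linear":[0.5,0,0],"delta_rot":[0,0,0],"fingers":0},{"linear":[0,0,0],"delta_rot":[0,0,0],"fingers":0},{"linear":[0,0,0],"delta_rot":[0,0,0],"fingers":0}]'; python3 -c "
from h import *
st()
s=capture('scene')
cv2.imwrite('pics/c8.png',crop(s['image'],400,110,96,72,800,600))"
```

```text
time: 12.9
tool_pos: [614.0, 96.7, 182.2]
tcp_rot: [1.699, 1.559, 0.007]
contact_force: [1.0, -0.0, -0.7]
grip_width: 0.7
time: 13.4
tool_pos: [611.6, 97.2, 132.2]
tcp_rot: [1.682, 1.568, -0.01]
contact_force: [0.7, 0.1, 0.6]
grip_width: 0.3
t13.40 tcp [611.6  97.2 132.2] x [ 0.003 -0.    -1.   ] y [ 0.993 -0.12   0.003] F [0.7 0.1 0.6] w 0.3 q [ 0.03  0.58  1.36 -0.    1.19  0.15]
```

View pics/c8.png

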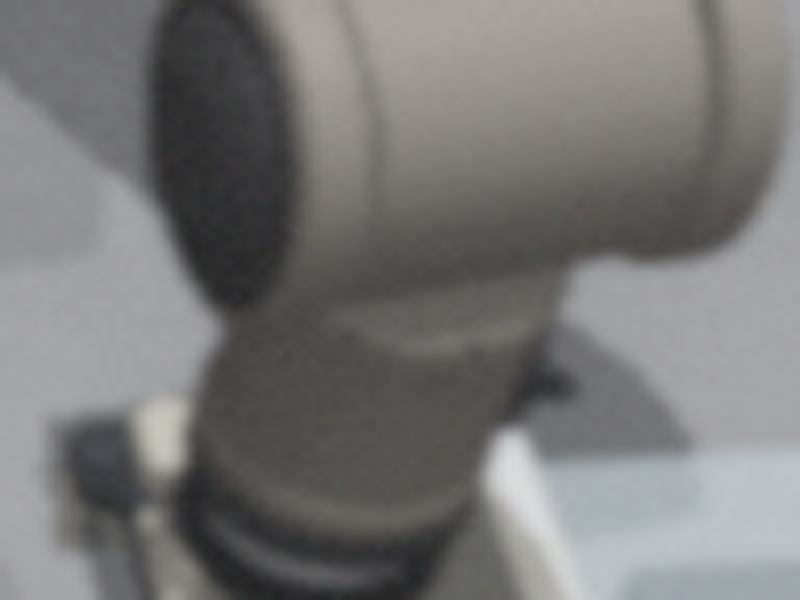

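Arm hides the view, so that picture says nothing about the saddle. I'll lower to just above the bar and slide inward by feel.

```bash
python3 -m crank '[{"linear":[0.3,0,0],"delta_rot":[0,0,0],"fingers":0},{"linear":[0.2,0,0],"delta_rot":[0,0,0],"fingers":0},{"linear":[0,0,-0.4],"delta_rot":[0,0,0],"fingers":0},{"linear":[0,0,-0.4],"delta_rot":[0,0,0],"fingers":0},{"linear":[0,0,0],"delta_rot":[0,0,0],"fingers":0}]';python3 -m crank '[{"linear":[0,0,-0.3],"delta_rot":[0,0,0],"fingers":0},{"linear":[0,0,-0.3],"delta_rot":[0,0,0],"fingers":0},{"linear":[0,0,-0.2],"delta_rot":[0,0,0],"fingers":0},{"linear":[0,0,0],"delta_rot":[0,0,0],"fingers":0},{"linear":[0,0,0],"delta_rot":[0,0,0],"fingers":0}]'
```

```text
time: 13.95
tool_pos: [611.7, 105.9, 125.8]
tcp_rot: [1.991, 1.571, 0.301]
contact_force: [-0.1, -0.8, 0.2]
grip_width: 0.8
time: 14.45
tool_pos: [612.5, 113.2, 125.7]
tcp_rot: [-0.044, 1.571, -1.735]
contact_force: [0.3, -0.5, 0.2]
grip_width: 0.4
```

```bash
python3 -m crank '[{"linear":[0,0,-0.15],"delta_rot":[0,0,0],"fingers":0},{"linear":[0,0,-0.15],"delta_rot":[0,0,0],"fingers":0},{"linear":[0,0,-0.1],"delta_rot":[0,0,0],"fingers":0},{"linear":[0,0,0],"delta_rot":[0,0,0],"fingers":0},{"linear":[0,0,0],"delta_rot":[0,0,0],"fingers":0}]';python3 -m crank '[{"linear":[0,0,-0.1],"delta_rot":[0,0,0],"fingers":0},{"linear":[0,0,-0.1],"delta_rot":[0,0,0],"fingers":0},{"linear":[0,0,0],"delta_rot":[0,0,0],"fingers":0},{"linear":[0,0,0],"delta_rot":[0,0,0],"fingers":0},{"linear":[0,0,0],"delta_rot":[0,0,0],"fingers":0}]'
```

```text
time: 14.95
tool_pos: [613.0, 117.2, 125.7]
tcp_rot: [-0.01, 1.571, -1.701]
contact_force: [-0.3, 0.3, 0.3]
grip_width: 0.9
time: 15.45
tool_pos: [613.2, 119.1, 125.7]
tcp_rot: [0.303, 1.571, -1.388]
contact_force: [0.9, 0.3, -0.0]
grip_width: 0.4
```

```bash
python3 -m crank '[{"linear":[0,0,-0.1],"delta_rot":[0,0,0],"fingers":0},{"linear":[0,0,-0.1],"delta_rot":[0,0,0],"fingers":0},{"linear":[0,0,0],"delta_rot":[0,0,0],"fingers":0},{"linear":[0,0,0],"delta_rot":[0,0,0],"fingers":0},{"linear":[0,0,0],"delta_rot":[0,0,0],"fingers":0}]'
```

```text
time: 15.95
tool_pos: [613.3, 119.6, 125.6]
tcp_rot: [-0.178, 1.568, -1.869]
contact_force: [-0.4, -5.7, 0.1]
grip_width: 0.1
```

The saddle's outer end was felt at about 83 mm, agreeing with the picture, so the saddle's middle is about 61 mm from the hinge and the notch is at world (616.7,150.6). Now for the rack.

```bash
python3 -m crank '[{"linear":[0,0,0.3],"delta_rot":[0,0,0],"fingers":0},{"linear":[-4,0,0],"delta_rot":[0,0,0],"fingers":0.6},{"linear":[-4,0,0],"delta_rot":[0,0,0],"fingers":0.6},{"linear":[-3,0,0],"delta_rot":[0,0,0],"fingers":0.6},{"linear":[0,0,4],"delta_rot":[0,0,0],"fingers":0.6}]';python3 -c "
from h import *
st(); c=go([511.5,-246.6,236],np.pi/2+.055); go([511.5,-246.6,236],-.1206)"
```

```text
time: 16.45
tool_pos: [610.7, 82.1, 241.0]
tcp_rot: [1.926, 1.56, 0.24]
contact_force: [0.4, -0.8, -0.7]
grip_width: 27.8
t16.45 tcp [610.7  82.1 241. ] x [ 0.01   0.003 -1.   ] y [ 0.993 -0.115  0.01 ] F [ 0.4 -0.8 -0.7] w 27.8 q [0.01 0.49 1.21 0.   1.43 0.12]
shift cm [ 0.32 -6.08 33.8 ] rotvec deg [80.25 -0.58 -0.33]
shift cm [ 0.32 -6.08 33.8 ] rotvec deg [ 0.31 -0.21 -0.57]
```

```bash
python3 -m crank '[{"linear":[0,-0.75,4.2],"delta_rot":[0,0,0],"fingers":0.5},{"linear":[0,-0.75,4.2],"delta_rot":[0,0,0],"fingers":0.5},{"linear":[0,-0.75,4.2],"delta_rot":[0,0,0],"fingers":0.5},{"linear":[0,-0.75,4.2],"delta_rot":[0,0,0],"fingers":0.5},{"linear":[0,-0.75,4.2],"delta_rot":[0,0,0],"fingers":0.5}]'; python3 -m crank '[{"linear":[0,-0.75,4.2],"delta_rot":[0,0,0],"fingers":0.5},{"linear":[0,-0.75,4.2],"delta_rot":[0,0,0],"fingers":0.5},{"linear":[0,-0.75,4.2],"delta_rot":[8,0,0],"fingers":0.5},{"linear":[0,0,0],"delta_rot":[8,0,0],"fingers":0.5},{"linear":[0,0,0],"delta_rot":[8,0,0],"fingers":0.5}]'; python3 -m crank '[{"linear":[0,0,0],"delta_rot":[8,0,0],"fingers":0.5},{"linear":[0,0,0],"delta_rot":[8,0,0],"fingers":0.5},{"linear":[0,0,0],"delta_rot":[8,0,0],"fingers":0.5},{"linear":[0,0,0],"delta_rot":[8,0,0],"fingers":0.5},{"linear":[0,0,0],"delta_rot":[8,0,0],"fingers":0.5}]'; python3 -m crank '[{"linear":[0,0,0],"delta_rot":[8,0,0],"fingers":0.5},{"linear":[0,0,0],"delta_rot":[8,0,0],"fingers":0.5},{"linear":[0,0,0],"delta_rot":[0,0,0],"fingers":0.5},{"linear":[0,0,0],"delta_rot":[0,0,0],"fingers":0.5},{"linear":[0,0,0],"delta_rot":[0,0,0],"fingers":0.5}]'
python3 -c "
from h import *
st(); c=go([511.5,-246.6,170],np.pi/2+.055)
t=capture('top'); s=capture('scene')
for p in ([511.5,-246.6,136],[511.5,-246.6,180]): print(proj(t,p),((proj(s,p)+.5-[260,170])*10))
cv2.imwrite('pics/c9.png',crop(s['image'],260,170,60,60,600,600))
"
```

```text
time: 16.95
tool_pos: [545.3, -126.7, 235.9]
tcp_rot: [2.062, 1.57, 0.371]
contact_force: [0.4, -0.2, 0.2]
grip_width: 46.0
time: 17.45
tool_pos: [507.9, -249.2, 235.6]
tcp_rot: [2.846, 1.57, 0.728]
contact_force: [0.0, -0.1, 0.2]
grip_width: 45.8
time: 17.95
tool_pos: [508.6, -247.6, 235.8]
tcp_rot: [-2.981, 1.57, 0.488]
contact_force: [-0.7, 0.1, -0.3]
grip_width: 45.4
time: 18.45
tool_pos: [508.4, -247.8, 235.7]
tcp_rot: [-2.976, 1.571, 0.222]
contact_force: [-0.4, -0.4, 0.3]
grip_width: 45.8
t18.45 tcp [ 508.4 -247.8  235.7] x [ 0.  0. -1.] y [ 0.057 -0.998 -0.   ] F [-0.4 -0.4  0.3] w 45.8 q [-0.59  0.4   1.37  0.    1.37  0.92]
shift cm [ 6.57 -0.1  -0.31] rotvec deg [ 0.11 -0.01  0.  ]
[367.54983903 204.71959998] [271.66034814 380.55868452]
[368.62184208 202.6138522 ] [259.47190663 281.86996793]
```

View pics/c9.png

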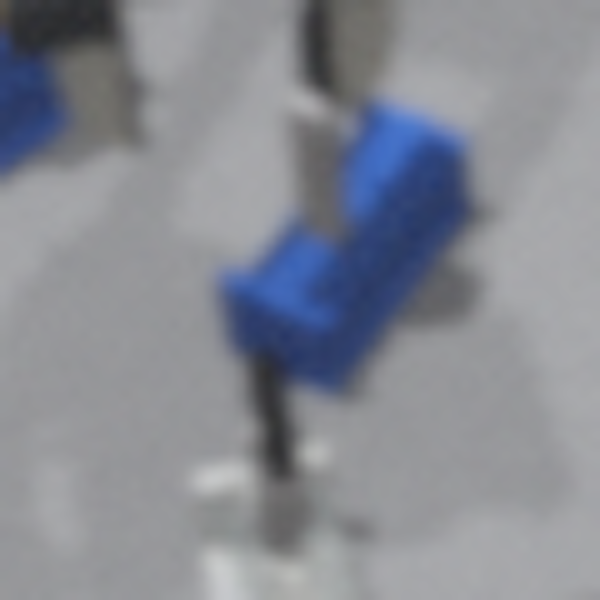

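The tab (270,345–475) lies between the finger lines at (100,130) and (360,95), and the blue rack sits behind it and clear of them. I'll descend and grasp.

```bash
python3 -m crank '[{"linear":[3.5,0,0],"delta_rot":[0,0,0],"fingers":0.5},{"linear":[3.5,0,0],"delta_rot":[0,0,0],"fingers":0.5},{"linear":[2,0,0],"delta_rot":[0,0,0],"fingers":0.5},{"linear":[1,-0.1,0],"delta_rot":[0,0,0],"fingers":0.5},{"linear":[0.5,0,0],"delta_rot":[0,0,0],"fingers":0.5}]'; python3 -m crank '[{"linear":[1.5,0,0],"delta_rot":[0,0,0],"fingers":0.5},{"linear":[1.5,0,0],"delta_rot":[0,0,0],"fingers":0.5},{"linear":[1,0,0],"delta_rot":[0,0,0],"fingers":0.5},{"linear":[0,0,0],"delta_rot":[0,0,0],"fingers":0.3},{"linear":[0,0,0],"delta_rot":[0,0,0],"fingers":0.25}]'
```

```text
time: 19.05
tool_pos: [508.2, -246.7, 130.1]
tcp_rot: [-0.674, 1.57, 2.522]
contact_force: [0.4, 0.6, -0.0]
grip_width: 45.7
time: 19.55
tool_pos: [508.8, -247.2, 91.5]
tcp_rot: [2.452, 1.57, -0.636]
contact_force: [0.3, -0.1, 0.4]
grip_width: 34.3
```

```bash
python3 -m crank '[{"linear":[0,0,0],"delta_rot":[0,0,0],"fingers":0.2},{"linear":[0,0,0],"delta_rot":[0,0,0],"fingers":0.15},{"linear":[0,0,0],"delta_rot":[0,0,0],"fingers":0},{"linear":[0,0,0],"delta_rot":[0,0,0],"fingers":0},{"linear":[0,0,0],"delta_rot":[0,0,0],"fingers":0}]'; python3 -c "
from h import *
st()"
```

```text
time: 20.05
tool_pos: [508.5, -247.0, 91.2]
tcp_rot: [2.453, 1.57, -0.635]
contact_force: [-0.1, 0.5, 3.0]
grip_width: 9.8
t20.05 tcp [ 508.5 -247.    91.2] x [ 0.001 -0.    -1.   ] y [ 0.054 -0.999  0.   ] F [-0.1  0.5  3. ] w 9.8 q [-0.59  0.53  1.57 -0.    1.03  0.93]
```

Tab held (9.8 mm). TCP z 91.2 corresponds to the underside on the bench. I'll lift high, turn to the hook's axis, and carry.

```bash
python3 -m crank '[{"linear":[-1,0,0],"delta_rot":[0,0,0],"fingers":0},{"linear":[-3,0,0],"delta_rot":[0,0,0],"fingers":0},{"linear":[-4,0,0],"delta_rot":[0,0,0],"fingers":0},{"linear":[-4,0,0],"delta_rot":[0,0,0],"fingers":0},{"linear":[-3,0,0],"delta_rot":[0,0,0],"fingers":0}]'; python3 -m crank '[{"linear":[0,0,0],"delta_rot":[3,0,0],"fingers":0},{"linear":[0,0,0],"delta_rot":[4,0,0],"fingers":0},{"linear":[0,0,0],"delta_rot":[3,0,0],"fingers":0},{"linear":[0,0,0],"delta_rot":[0,0,0],"fingers":0},{"linear":[0,0,0],"delta_rot":[0,0,0],"fingers":0}]'; python3 -c "
from h import *
st(); c=go([547,159,240],-np.pi/2-.1206)"
```

```text
time: 20.55
tool_pos: [508.5, -247.0, 243.7]
tcp_rot: [2.472, 1.568, -0.616]
contact_force: [0.4, -0.1, -2.2]
grip_width: 9.9
time: 21.05
tool_pos: [508.2, -246.8, 240.8]
tcp_rot: [-0.218, 1.57, 2.804]
contact_force: [0.1, 0.3, -2.2]
grip_width: 9.7
t21.05 tcp [ 508.2 -246.8  240.8] x [-0.  0. -1.] y [-0.119 -0.993 -0.   ] F [ 0.1  0.3 -2.2] w 9.7 q [-0.59  0.4   1.36 -0.    1.38  1.1 ]
shift cm [  0.08 -40.76   0.96] rotvec deg [0.09 0.02 0.  ]
```

```bash
python3 -m crank '[{"linear":[0,-2,0],"delta_rot":[0,0,0],"fingers":0},{"linear":[0,-3,0],"delta_rot":[0,0,0],"fingers":0},{"linear":[0,-4,0.2],"delta_rot":[0,0,0],"fingers":0},{"linear":[0,-4,0.2],"delta_rot":[0,0,0],"fingers":0},{"linear":[0,-4,0.1],"delta_rot":[0,0,0],"fingers":0}]'; python3 -m crank '[{"linear":[0,-4,0.1],"delta_rot":[0,0,0],"fingers":0},{"linear":[0,-4,0.1],"delta_rot":[0,0,0],"fingers":0},{"linear":[0,-4,0.1],"delta_rot":[0,0,0],"fingers":0},{"linear":[0,-4,0.1],"delta_rot":[0,0,0],"fingers":0},{"linear":[0,-4,0.1],"delta_rot":[0,0,0],"fingers":0}]';  python3 -m crank '[{"linear":[0,-2.5,0],"delta_rot":[0,0,0],"fingers":0},{"linear":[0,-1.2,0],"delta_rot":[0,0,0],"fingers":0},{"linear":[2,0,0],"delta_rot":[0,0,0],"fingers":0},{"linear":[3,0,0],"delta_rot":[0,0,0],"fingers":0},{"linear":[1.8,0,0],"delta_rot":[0,0,0],"fingers":0}]'; python3 -c "
from h import *
st(); c=go([616.7,150.6,171.7],-np.pi/2-.1206)
s=capture('scene');t=capture('top')
cv2.imwrite('pics/c10.png',np.hstack([crop(s['image'],395,130,80,96,500,600),crop(t['image'],200,170,48,96,300,600)]))
for p in ([606.6,67.2,186],[616.7,150.6,151]): print(((proj(s,p)+.5-[395,130])*6.25).round(),((proj(t,p)+.5-[200,170])*6.25).round()+[500,0])"
```

```text
time: 21.55
tool_pos: [523.5, -76.1, 240.8]
tcp_rot: [-0.04, 1.571, 2.981]
contact_force: [1.0, 0.1, -3.7]
grip_width: 9.8
time: 22.05
tool_pos: [542.7, 123.2, 240.8]
tcp_rot: [2.004, 1.571, -1.257]
contact_force: [1.0, -0.8, -3.2]
grip_width: 9.4
time: 22.55
tool_pos: [546.4, 157.5, 170.7]
tcp_rot: [0.471, 1.568, -2.79]
contact_force: [-1.1, -0.2, -2.6]
grip_width: 10.1
t22.55 tcp [546.4 157.5 170.7] x [-0.003 -0.001 -1.   ] y [-0.12  -0.993  0.001] F [-1.1 -0.2 -2.6] w 10.1 q [ 0.15  0.46  1.46 -0.    1.22  1.84]
shift cm [-0.11 -0.16 -7.06] rotvec deg [ 0.04  0.14 -0.07]
[115. 476.] [897.  -5.]
[297. 512.] [738. -13.]
```

View pics/c10.png

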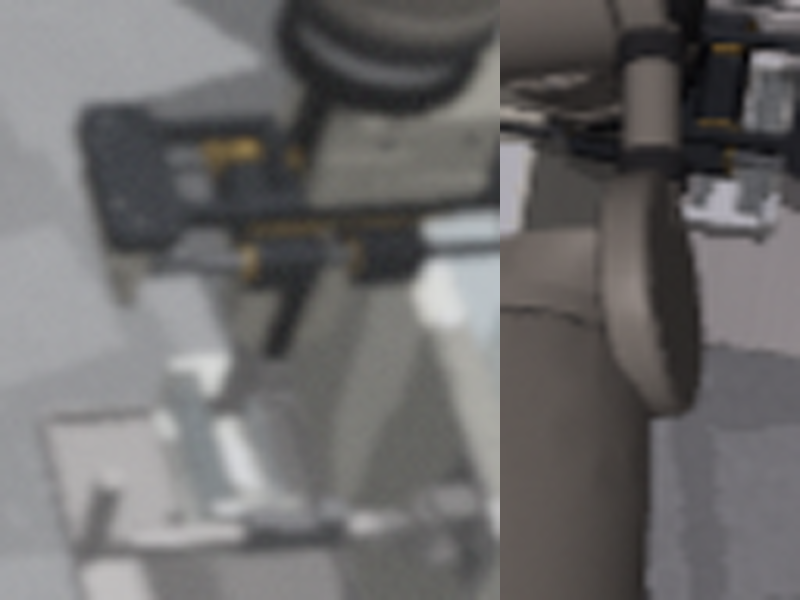

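The hook is square out, with its post at (105,480) and saddle at (297,525), close to the predicted (297,512). The rack is beside it, upright. I'll correct 1.6 mm along the bar and enter sideways.

```bash
python3 -m crank '[{"linear":[-0.1,-0.15,-1.5],"delta_rot":[0,0,0],"fingers":0},{"linear":[0,0,-1.5],"delta_rot":[0,0,0],"fingers":0},{"linear":[0,0,-1.5],"delta_rot":[0,0,0],"fingers":0},{"linear":[0,0,-1],"delta_rot":[0,0,0],"fingers":0},{"linear":[0,0,0],"delta_rot":[0,0,0],"fingers":0}]';python3 -m crank '[{"linear":[0,0,-0.5],"delta_rot":[0,0,0],"fingers":0},{"linear":[0,0,-0.5],"delta_rot":[0,0,0],"fingers":0},{"linear":[0,0,-0.3],"delta_rot":[0,0,0],"fingers":0},{"linear":[0,0,0],"delta_rot":[0,0,0],"fingers":0},{"linear":[0,0,0],"delta_rot":[0,0,0],"fingers":0}]'; python3 -c "
from h import *
st(); c=go([616.7,150.6,171.7],-np.pi/2-.1206)"
```

```text
time: 23.15
tool_pos: [603.4, 152.5, 174.3]
tcp_rot: [-3.102, 1.569, -0.082]
contact_force: [-0.8, -0.0, -2.2]
grip_width: 9.6
time: 23.65
tool_pos: [614.8, 151.7, 173.6]
tcp_rot: [0.418, 1.57, -2.844]
contact_force: [-0.7, 1.0, -2.1]
grip_width: 9.7
t23.65 tcp [614.8 151.7 173.6] x [-0. -0. -1.] y [-0.12  -0.993  0.   ] F [-0.7  1.  -2.1] w 9.7 q [ 0.12  0.57  1.26 -0.    1.31  1.81]
shift cm [ 0.19  0.09 -0.2 ] rotvec deg [ 0.01  0.02 -0.01]
```

```bash
python3 -m crank '[{"linear":[0,0.1,-0.1],"delta_rot":[0,0,0],"fingers":0},{"linear":[0,0,-0.1],"delta_rot":[0,0,0],"fingers":0},{"linear":[0,0,0],"delta_rot":[0,0,0],"fingers":0},{"linear":[0,0,0],"delta_rot":[0,0,0],"fingers":0},{"linear":[0,0,0],"delta_rot":[0,0,0],"fingers":0}]';python3 -m crank '[{"linear":[0,0,-0.1],"delta_rot":[0,0,0],"fingers":0},{"linear":[0,0,0],"delta_rot":[0,0,0],"fingers":0},{"linear":[0,0,0],"delta_rot":[0,0,0],"fingers":0},{"linear":[0,0,0],"delta_rot":[0,0,0],"fingers":0},{"linear":[0,0,0],"delta_rot":[0,0,0],"fingers":0}]'
```

```text
time: 24.15
tool_pos: [616.3, 150.4, 173.5]
tcp_rot: [0.292, 1.57, -2.97]
contact_force: [-3.1, -0.9, -1.2]
grip_width: 9.8
time: 24.65
tool_pos: [616.7, 150.3, 173.3]
tcp_rot: [0.198, 1.568, -3.064]
contact_force: [-6.2, -0.0, -1.2]
grip_width: 9.8
```

```bash
python3 -m crank '[{"linear":[0,0,-0.1],"delta_rot":[0,0,0],"fingers":0},{"linear":[0,0,0],"delta_rot":[0,0,0],"fingers":0},{"linear":[0,0,0],"delta_rot":[0,0,0],"fingers":0},{"linear":[0,0,0],"delta_rot":[0,0,0],"fingers":0},{"linear":[0,0,0],"delta_rot":[0,0,0],"fingers":0}]'
```

```text
time: 25.15
tool_pos: [617.6, 150.3, 173.3]
tcp_rot: [0.193, 1.568, -3.069]
contact_force: [-6.3, -0.2, -1.3]
grip_width: 9.6
```

Upright contact was felt at TCP x≈616. I'll back off about 2.6 mm to centre it and lower, watching the force.

```bash
python3 -m crank '[{"linear":[0,0,0.26],"delta_rot":[0,0,0],"fingers":0},{"linear":[0.4,0,0],"delta_rot":[0,0,0],"fingers":0},{"linear":[0.5,0,0],"delta_rot":[0,0,0],"fingers":0},{"linear":[0,0,0],"delta_rot":[0,0,0],"fingers":0},{"linear":[0,0,0],"delta_rot":[0,0,0],"fingers":0}]';python3 -m crank '[{"linear":[0.2,0,0],"delta_rot":[0,0,0],"fingers":0},{"linear":[0.2,0,0],"delta_rot":[0,0,0],"fingers":0},{"linear":[0,0,0],"delta_rot":[0,0,0],"fingers":0},{"linear":[0,0,0],"delta_rot":[0,0,0],"fingers":0},{"linear":[0,0,0],"delta_rot":[0,0,0],"fingers":0}]'
```

```text
time: 25.65
tool_pos: [616.6, 150.4, 164.4]
tcp_rot: [2.854, 1.57, -0.408]
contact_force: [-1.6, -0.1, -3.1]
grip_width: 9.6
time: 26.15
tool_pos: [616.4, 150.5, 160.8]
tcp_rot: [3.035, 1.57, -0.227]
contact_force: [0.1, 0.2, -1.9]
grip_width: 10.3
```

```bash
python3 -m crank '[{"linear":[0.2,0,0.06],"delta_rot":[0,0,0],"fingers":0},{"linear":[0.2,0,0],"delta_rot":[0,0,0],"fingers":0},{"linear":[0,0,0],"delta_rot":[0,0,0],"fingers":0},{"linear":[0,0,0],"delta_rot":[0,0,0],"fingers":0},{"linear":[0,0,0],"delta_rot":[0,0,0],"fingers":0}]';python3 -m crank '[{"linear":[0.2,0,0],"delta_rot":[0,0,0],"fingers":0},{"linear":[0.15,0,0],"delta_rot":[0,0,0],"fingers":0},{"linear":[0,0,0],"delta_rot":[0,0,0],"fingers":0},{"linear":[0,0,0],"delta_rot":[0,0,0],"fingers":0},{"linear":[0,0,0],"delta_rot":[0,0,0],"fingers":0}]'
```

```text
time: 26.65
tool_pos: [615.7, 150.5, 156.7]
tcp_rot: [2.6, 1.571, -0.663]
contact_force: [-0.8, -0.5, -2.0]
grip_width: 9.8
time: 27.15
tool_pos: [615.7, 150.6, 153.2]
tcp_rot: [2.605, 1.571, -0.658]
contact_force: [0.7, 0.4, -2.4]
grip_width: 10.0
```

```bash
python3 -m crank '[{"linear":[0.2,0,0],"delta_rot":[0,0,0],"fingers":0},{"linear":[0.1,0,0],"delta_rot":[0,0,0],"fingers":0},{"linear":[0,0,0],"delta_rot":[0,0,0],"fingers":0},{"linear":[0,0,0],"delta_rot":[0,0,0],"fingers":0},{"linear":[0,0,0],"delta_rot":[0,0,0],"fingers":0}]';python3 -m crank '[{"linear":[0.1,0,0],"delta_rot":[0,0,0],"fingers":0},{"linear":[0.1,0,0],"delta_rot":[0,0,0],"fingers":0},{"linear":[0,0,0],"delta_rot":[0,0,0],"fingers":0},{"linear":[0,0,0],"delta_rot":[0,0,0],"fingers":0},{"linear":[0,0,0],"delta_rot":[0,0,0],"fingers":0}]'
```

```text
time: 27.65
tool_pos: [615.7, 150.5, 150.2]
tcp_rot: [2.616, 1.571, -0.646]
contact_force: [0.7, -0.9, -2.6]
grip_width: 9.5
time: 28.15
tool_pos: [615.7, 150.6, 148.2]
tcp_rot: [2.295, 1.571, -0.968]
contact_force: [0.5, 0.4, -3.1]
grip_width: 9.8
```

```bash
python3 -m crank '[{"linear":[0.15,0,0],"delta_rot":[0,0,0],"fingers":0},{"linear":[0.1,0,0],"delta_rot":[0,0,0],"fingers":0},{"linear":[0,0,0],"delta_rot":[0,0,0],"fingers":0},{"linear":[0,0,0],"delta_rot":[0,0,0],"fingers":0},{"linear":[0,0,0],"delta_rot":[0,0,0],"fingers":0}]';python3 -m crank '[{"linear":[0.1,0,0],"delta_rot":[0,0,0],"fingers":0},{"linear":[0,0,0],"delta_rot":[0,0,0],"fingers":0},{"linear":[0,0,0],"delta_rot":[0,0,0],"fingers":0},{"linear":[0,0,0],"delta_rot":[0,0,0],"fingers":0},{"linear":[0,0,0],"delta_rot":[0,0,0],"fingers":0}]'
```

```text
time: 28.65
tool_pos: [615.7, 150.6, 145.7]
tcp_rot: [2.712, 1.571, -0.55]
contact_force: [-0.1, 0.5, -2.3]
grip_width: 9.8
time: 29.15
tool_pos: [615.7, 150.6, 144.7]
tcp_rot: [2.381, 1.571, -0.881]
contact_force: [-0.1, 0.3, -2.2]
grip_width: 10.0
```

```bash
python3 -m crank '[{"linear":[0.05,0,0],"delta_rot":[0,0,0],"fingers":0},{"linear":[0.05,0,0],"delta_rot":[0,0,0],"fingers":0},{"linear":[0,0,0],"delta_rot":[0,0,0],"fingers":0},{"linear":[0,0,0],"delta_rot":[0,0,0],"fingers":0},{"linear":[0,0,0],"delta_rot":[0,0,0],"fingers":0}]'
```

```text
time: 29.65
tool_pos: [615.7, 150.5, 143.8]
tcp_rot: [2.698, 1.571, -0.564]
contact_force: [-0.4, 0.1, -1.4]
grip_width: 10.1
```

```bash
python3 -m crank '[{"linear":[0.05,0,0],"delta_rot":[0,0,0],"fingers":0},{"linear":[0,0,0],"delta_rot":[0,0,0],"fingers":0},{"linear":[0,0,0],"delta_rot":[0,0,0],"fingers":0},{"linear":[0,0,0],"delta_rot":[0,0,0],"fingers":0},{"linear":[0,0,0],"delta_rot":[0,0,0],"fingers":0}]'
```

```text
time: 30.15
tool_pos: [615.7, 150.5, 143.3]
tcp_rot: [2.835, 1.571, -0.427]
contact_force: [-0.4, 0.2, -0.2]
grip_width: 10.1
```

The bridge is on the notch floor: TCP z is 143.3 against 144.2 expected, and the load has transferred. I'll release and withdraw.

```bash
python3 -m crank '[{"linear":[0,0,0],"delta_rot":[0,0,0],"fingers":0.15},{"linear":[0,0,0],"delta_rot":[0,0,0],"fingers":0.2},{"linear":[0,0,0],"delta_rot":[0,0,0],"fingers":0.25},{"linear":[0,0,0],"delta_rot":[0,0,0],"fingers":0.28},{"linear":[0,0,0],"delta_rot":[0,0,0],"fingers":0.28}]';python3 -m crank '[{"linear":[-0.5,0,0],"delta_rot":[0,0,0],"fingers":0.28},{"linear":[-1.5,0,0],"delta_rot":[0,0,0],"fingers":0.28},{"linear":[-3,0,0],"delta_rot":[0,0,0],"fingers":0.28},{"linear":[-4,0,0],"delta_rot":[0,0,0],"fingers":0.28},{"linear":[-3,0,0],"delta_rot":[0,0,0],"fingers":0.28}]'
python3 -m crank '[{"linear":[0,4,1],"delta_rot":[0,0,0],"fingers":0.28},{"linear":[0,4,3],"delta_rot":[0,0,0],"fingers":0.28},{"linear":[0,4,3],"delta_rot":[0,0,0],"fingers":0.28},{"linear":[0,4,3],"delta_rot":[0,0,0],"fingers":0.28},{"linear":[0,4,3],"delta_rot":[0,0,0],"fingers":0.28}]';python3 -m crank '[{"linear":[0,4,0],"delta_rot":[0,0,0],"fingers":0.28},{"linear":[0,4,0],"delta_rot":[0,0,0],"fingers":0.28},{"linear":[0,4,0],"delta_rot":[0,0,0],"fingers":0.28},{"linear":[0,0,0],"delta_rot":[0,0,0],"fingers":0.28},{"linear":[0,0,0],"delta_rot":[0,0,0],"fingers":0.28}]'
python3 -c "
from h import *
st()
s=capture('scene');t=capture('top')
cv2.imwrite('pics/c11.png',np.hstack([crop(s['image'],395,130,80,96,500,600),crop(t['image'],200,140,48,96,300,600)]))
for p in ([606.6,67.2,186],[616.7,150.6,151],[616.7,150.6,189]): print(((proj(s,p)+.5-[395,130])*6.25).round(),((proj(t,p)+.5-[200,140])*6.25).round()+[500,0])"
```

```text
time: 30.65
tool_pos: [615.7, 150.6, 143.2]
tcp_rot: [2.392, 1.571, -0.87]
contact_force: [0.6, -0.3, -0.1]
grip_width: 25.6
time: 31.15
tool_pos: [616.0, 150.6, 266.1]
tcp_rot: [-2.935, 1.568, 0.086]
contact_force: [1.1, -0.3, 0.1]
grip_width: 26.1
time: 31.65
tool_pos: [461.0, -33.5, 263.7]
tcp_rot: [2.725, 1.57, -0.536]
contact_force: [0.5, -0.6, 0.7]
grip_width: 26.0
time: 32.15
tool_pos: [448.0, -151.9, 263.5]
tcp_rot: [-2.402, 1.57, 0.616]
contact_force: [1.5, 0.6, 0.3]
grip_width: 25.4
t32.15 tcp [ 448.  -151.9  263.5] x [ 0.  0. -1.] y [-0.122 -0.992 -0.   ] F [1.5 0.6 0.3] w 25.4 q [-0.49  0.21  1.57  0.    1.37  1.2 ]
[115. 476.] [897. 182.]
[297. 512.] [738. 175.]
[320. 458.] [721. 157.]
```

View pics/c11.png

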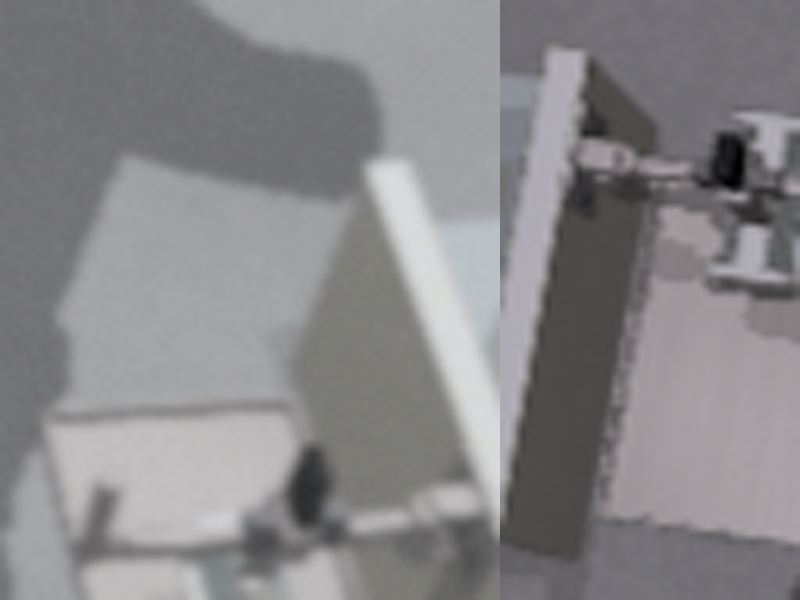

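The rack hangs on the saddle with its tab at (312,465), against about (320,458) predicted. The hook is square out, with its post at (105,480), and the arm is clear. I'm handing in.

```bash
python3 -c "
from plant import workorder
workorder.close_job()"
```

```text
the job is handed in; nothing more can be done
```

The white rack is hanging in the saddle's notch, the hook is out on its stop, and the job was handed in at about 32 s of the 72 s allowed.

- **Hook:** I pinched the post from above and swung it around the hinge until the rubber stop pushed back. The highest force read at the end of a move was about 6.5 N, at an estimated angle of about 1.57 to 1.59. I then released it.
- **Saddle:** I felt its outer end with closed fingers at about 83 mm from the hinge, which matches the picture. That puts its middle at about 61 mm.
- **Hanging the rack:** I brought it in sideways under the lip and felt the upright touch at about 6 N. I centred it and lowered it into the notch.
- **Seating check:** The bridge went past shoulder height without contact. The rack's weight came off the arm within 1 mm of the expected floor height. I then opened the fingers and backed away.
- **Last picture:** It shows the rack upright on the saddle, the hook square to the cheek and the arm clear.

Some checks disagreed or fell short:

- **Finger length:** The fingertips sit about 17 mm above the reported TCP, not 25 mm ahead of it. My first pinch missed the post because of this, and I corrected it after a touch test.
- **Hook nudge:** The feeling touch may have pushed the hook about 1 mm further onto its rubber.
- **Angle and seating:** I inferred both from force, position and pictures; neither was measured directly.
- **Pictures:** I viewed 13, against the budget of 10.

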